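# Fit the new fuse into the plate test rig's spring clips

### The arm

A 6-joint arm with a two-finger parallel gripper is mounted at the origin on the work surface. World frame = base frame: x ahead of the robot, y to its left, z up, the work surface at z = 0. Lengths are in m, angles in rad, forces in N, time in s.
With the tool pointing down it reaches from about 0.225 to 0.875 m from the base axis. Payload 3.4 kg.
Tool frame: the origin (TCP) lies midway between the tips of the shut fingers; the grasp point (between the pads) lies 19 mm behind it (grip_depth is the distance from the TCP to the grasp point, in m); z points along the fingers, y is the line along which they close (so a half turn about z gives the same grasp; the last joint's range is limited). The gripper opens to 85 mm and grips with 20 to 120 N. Pads are 22 mm wide; open, the fingers measure 114 mm over their backs; the gripper's body (76 mm by 85 mm) begins 54 mm behind the grasp point. The pads swing forward as they close: fully open they stand 13 mm farther back than shut.
Start: joints at [-1.323, 0.276, 1.505, -0, 1.361, -0.121], TCP at [0.207, -0.536, 0.231] pointing down, gripper open.
Joint ranges: [-2.89, 2.89], [-0.75, 2.08], [0.22, 2.7], [-1.18, 4.32], [0.11, 2.71], [-2.7, 2.7]. Speed limits (rad/s): [2.57, 2.57, 3.14, 3.14, 3.14, 3.14].

### API

Orientations are given as [roll, pitch, yaw] about the fixed x, y, z axes, in that order (R = Rz(yaw) Ry(pitch) Rx(roll)).
In Python, from cell import get_state, snapshot, job_done, cut_out, grip_depth gives the robot as it stands.
- The arm moves only by the tool apply_moves, never from a script. Its argument "steps" is a list of rows, each a list of 7 numbers: the turn, a rotation vector about the world's x, y, z in rad, then the shift along the world's x, y, z in cm, then the closure, from 0 (fully open) to 1 (shut). In form: [[rx, ry, rz, tx, ty, tz, hand], ...]. A call has 1 to 12 rows; each row is the pose to reach, as a shift and turn from the pose commanded when the call began; what a row does not reach only later rows make up. A row lasts 1/12 s, in which the tool goes at most 41.7 mm and 7.16 degrees, less where a joint would pass 70% of its speed; a pose out of reach is approached as far as the arm can. A call with a gripper value outside its range is refused whole. The fingers move at their own pace and stop on an object; the grip force is fixed at half the most. Time passes only in rows, so rows that repeat a pose let the fingers close. It gives the time, the measured TCP pose, the force, the opening and the grip force at its end, in the units of the state.
- get_state(): the state, without advancing time (a new reading comes with each control period).
- snapshot(name): name is "scene" or "top" or "wrist"; returns a dict with "img" (480x640x3 uint8, red, green, blue), "z_map" (480x640 float32, m along the optical axis (not along the pixel's ray), 0 where there is no reading), "fx", "fy", "cx", "cy" (pixels), "origin" and "rotation" of the camera in the world. Camera axes: x right, y down, z forward; pixel columns grow to the right and rows downward; lengths in m; the calibration is good to about 2 mm. A picture is of the moment at which its call begins.
- job_done(): hands the job in; it is judged then, once.
Trained networks look in a picture, given as the dict that the camera call returned (one of the last four; its "shot" number tells which), for a name from the list of things; names that differ only in an ending like _2 or _b are one class to them, and where a whole thing is asked for, a point or a joint stands for the part that bears it (a point fixed in the world has none). Each returns a list of dicts, best first, with "p" (0 to 1); they miss things now and then, are a little off and sometimes report something else, mostly with a low value. They report only what shows in the picture. A call takes as long as a camera call. They do not tell look-alikes from the thing itself.
- cut_out(picture, target): "region" (480x640 bool, what is visible of it) and "xy" ([column, row] in pixels, amid what is visible of it).
The state is a dict: "t": time; "joint_positions": joint angles; "joint_vel": joint speeds; "tau": joint torques, N m; "eef_pos": TCP position; "tcp_rot": TCP orientation; "contact_force": force on the tool from outside, world axes, zero at the start; "wrist_torque": the same for the moment, N m; "finger_gap": finger opening in m; "gripper_force": force on a finger pad.
Only numpy, scipy, OpenCV 4.12 (cv2) and the standard library are available. Lean on these libraries where they do the work, as an engineer would, in place of code of your own. Each camera call takes 0.05 s, during which the arm holds its last target. There are 200 camera calls.

### The job

Take the good fuse (the one with the green band) from the blue rack and snap it fully down into both copper spring clips of the fuse holder, then slide it along in the clips until its end has pushed the red switch plunger right in. Press gently, do not force the fuse, let go of it, and leave the two spent fuses with red bands and the other things on the bench where they are.

Things in the scene. Friction and masses are not known exactly. Their poses are not given: they have to be found in the camera images.
- fuse: good cartridge fuse: rigid cylinder 140 mm long, 27 mm thick, white ceramic middle (68 mm) with a green band, a 36 mm steel ferrule at each end, 0.10 to 0.21 kg. Origin at its centre; x along its axis (ends alike, roll unimportant). It lies in one of the rack's three places, axis 31.5 mm above the table
- spent_a: a spent fuse of the same size with a red band, in another place of the rack; origin at its centre, x along its axis
- spent_b: the other spent fuse with a red band, in the third place of the rack; origin at its centre, x along its axis
- rack: blue rack fixed to the table, 150 (x) by 235 mm (y), origin at the centre of its underside. Three places side by side along y, 70 mm apart; a fuse lies along x in cradles at x = -50 and +50 mm (14 mm wide, tops 27 mm up), with room for fingers between them down to the 6 mm base plate
- holder: fuse holder fixed to the table: grey base 270 (x) by 90 (y) by 30 mm with yellow edge strips; origin at the centre of its underside, x along the fuse's axis towards the switch. A black deck 240 by 70 mm on it was set on screws 0 to 20 mm above its lowest level and locked. This pose and the points below do NOT include that setting: find the seat by feel. Deck top at lowest: 40 mm above the origin
- clip_a (a point): seated fuse axis in the clip at holder x = -46 mm, for the deck's lowest level: 70 mm above the holder's underside, 30 mm above the deck (true seat 0 to 20 mm higher). The clip is a copper C, mouth up, 16 mm wide along x; lips reach 49 mm above the deck, about 37 mm apart at the top. 76 mm are free between the clips for fingers
- clip_b (a point): the same point of the clip at holder x = +46 mm. A level fuse pressed straight down meets both necks 16 to 19 mm above its seat, takes about 5 to 9 N in all to pass, then drops onto rigid saddles where force rises steeply. Never press or push with more than 20 N: it breaks. Seated, it slides along x against roughly 2 to 6 N and stays where left
- switch_zero (a point): the red plunger's free tip for the deck's lowest level and the switch nearest the clips: holder x = 58 mm. The white switch block behind it (24 x 34 x 46 mm, green spot on top) was clamped 0 to 14 mm further along +x, not included here: feel for it. Lower the fuse with its centre at holder x between -19 and -15 mm, clear of the plunger
- plunger (a joint): the red plunger's travel in m: 0 when out, 0.005 when pressed right in against its rigid stop (it moves along the holder's +x). Its spring is weak, 0.6 N at first and 1.6 N at the stop; the clips' friction keeps the fuse there. The switch makes contact at 0.0035
- amber_bottle: small amber bottle, 32 mm in diameter, 70 mm tall, a bystander; origin at the centre of its underside
- dropper: small white dropper bottle with blue cap, 30 mm in diameter, 72 mm tall, a bystander; origin at the centre of its underside
- screwdriver: blue-handled screwdriver, 170 mm long, lying flat, a bystander
- loupe: black eyepiece ring, 40 mm in diameter, 28 mm tall, a bystander; origin at the centre of its underside
- fuse_end_a (a point): point on the fuse's axis 65 mm from its centre towards its own -x end
- fuse_end_b (a point): point on the fuse's axis 65 mm from its centre towards its own +x end
- jaw_al (a joint): outward spread in rad of the sprung jaw on the holder's +y side of clip_a: about 0 (-0.02 to 0.02) when empty or closed over a seated fuse, up to about 0.09 while a fuse is in the neck
- jaw_ar (a joint): outward spread in rad of the sprung jaw on the holder's -y side of clip_a: about 0 (-0.02 to 0.02) when empty or closed over a seated fuse, up to about 0.09 while a fuse is in the neck
- jaw_bl (a joint): outward spread in rad of the sprung jaw on the holder's +y side of clip_b: about 0 (-0.02 to 0.02) when empty or closed over a seated fuse, up to about 0.09 while a fuse is in the neck
- jaw_br (a joint): outward spread in rad of the sprung jaw on the holder's -y side of clip_b: about 0 (-0.02 to 0.02) when empty or closed over a seated fuse, up to about 0.09 while a fuse is in the neck
Not all that is in view belongs to the job. What is shaped like the fuse but pink or yellow is not meant.

How it is judged:
By the outcome, as a careful person would: the job done as asked, in the order asked, and still so for the second after the job is handed in, with the robot touching nothing.
It also fails if it takes over 45 s, if anything falls off the work surface, if the arm or the gripper's body presses on something with over 40 N, if the wrist force passes 120 N, or if a joint passes its speed limit or range.

## Working session

There is one attempt and no reset: what is moved stays moved. The work goes in short steps, Python scripts to look and compute and a tool call to move; the robot and the scene stay as the last step left them, time stands still between calls to the robot, and variables do not carry over. Pictures are saved under pics/ and viewed, at most 10 in all, crops included, and the job is handed in when it is done.

Besides the shell and the picture viewer there is one more tool, called after ">>>" as a command line: name --pt "numbers of a row" for each row, then --argument value for the rest. apply_moves: Moves the arm, as the interface text tells. Its arguments: {"type":"object","properties":{"steps":{"type":"array"}},"required":["steps"]}

```bash
mkdir -p pics; ls
cat > h.py <<'E'
import numpy as np,cv2
from cell import *
def pts(s,mask):
    v,u=np.nonzero(mask&(s["z_map"]>0)); z=s["z_map"][v,u]
    c=np.c_[(u-s["cx"])/s["fx"]*z,(v-s["cy"])/s["fy"]*z,z]
    return c@np.array(s["rotation"]).T+np.array(s["origin"])
def save(s,n): cv2.imwrite("pics/"+n+".png",s["img"][:,:,::-1])
E
python3 - <<'E'
from h import *
s=snapshot("top");save(s,"top1")
print(s["origin"],get_state())
for t in ["fuse","rack","holder","clip_a","plunger"]:
    for d in cut_out(s,t)[:4]:
        p=pts(s,d["region"]); 
        r=cv2.minAreaRect(p[:,:2].astype(np.float32)) if len(p) else None
        print(t,d["p"],d["xy"],np.median(p,0).round(3) if len(p) else None,r)
E
```

```text
pics
[ 0.31408391 -0.08033519  1.3468982 ] {'t': 0.05, 'joint_positions': array([-1.32298872e+00,  2.76606231e-01,  1.50611427e+00,  1.96546869e-05,
        1.36072388e+00, -1.21002846e-01]), 'joint_vel': array([-0.0002508 , -0.00020983, -0.00121532, -0.00083077,  0.00098045,
        0.00090474]), 'tau': array([ 1.33034860e-03, -4.18076706e+01, -2.46677023e+01, -2.49740442e-04,
        5.50938479e-03,  9.95936347e-06]), 'eef_pos': array([ 0.20716112, -0.5358216 ,  0.23044083]), 'tcp_rot': array([-3.13975678e+00, -2.42592674e-04,  3.68806117e-01]), 'contact_force': array([-0.13387643,  0.72562731,  0.38110578]), 'wrist_torque': array([ 0.01085959, -0.02199056,  0.00075429]), 'gripper_force': 0.0, 'finger_gap': 0.08534149903811636}Traceback (most recent call last):
  File "<stdin>", line 6, in <module>
  File "h.py", line 6, in pts
    return c@np.array(s["rotation"]).T+np.array(s["origin"])
           ~~~~~~~~~~~~~~~~~~~~~~~~~~~^~~~~~~~~~~~~~~~~~~~~~
ValueError: operands could not be broadcast together with shapes (625,) (3,)
```

```bash
sed -i 's/np.array(s\["rotation"\]).T/rot(s).T/' h.py
cat >> h.py <<'E'
from scipy.spatial.transform import Rotation
def rot(s): 
    r=np.array(s["rotation"]); return r if r.shape==(3,3) else Rotation.from_euler("xyz",r).as_matrix()
E
python3 - <<'E'
from h import *
s=snapshot("top");save(s,"top2")
print(s["rotation"],s["fx"],rot(s))
for t in ["fuse","rack","holder","clip_a","plunger"]:
    for d in cut_out(s,t)[:4]:
        p=pts(s,d["region"]); 
        r=cv2.minAreaRect(p[:,:2].astype(np.float32)) if len(p) else None
        print(t,d["p"],d["xy"],np.median(p,0).round(3) if len(p) else None,r)
E
```

```text
[-3.00359423  0.02112799 -1.58430036] 564.812509001786 [[-0.01350061 -0.99036376  0.13783087]
 [-0.99968565  0.01628115  0.0190661 ]
 [-0.02112642 -0.13753014 -0.99027225]]
fuse 0.85 [300.7, 229.2] [ 0.525 -0.02   0.025] ((0.5262932181358337, -0.017804034054279327), (0.029042541980743408, 0.14021451771259308), 74.93254852294922)
fuse 0.85 [531.3, 181.4] [ 0.639 -0.564  0.025] ((0.6422081589698792, -0.5673084855079651), (0.1399683803319931, 0.02695099450647831), 4.982937335968018)
fuse 0.74 [377.7, 212.3] [ 0.553 -0.203  0.043] ((0.5545328855514526, -0.2072213590145111), (0.1399109959602356, 0.03259342536330223), 20.286212921142578)
fuse 0.66 [417.8, 363.7] [ 0.209 -0.285  0.024] ((0.21462541818618774, -0.28445056080818176), (0.13953018188476562, 0.03333422169089317), 19.037242889404297)
rack 0.95 [402.5, 206.3] [ 0.577 -0.263  0.007] ((0.5809012055397034, -0.27101433277130127), (0.15249790251255035, 0.24037961661815643), 20.103261947631836)
holder 0.6 [207.9, 209.5] [0.563 0.195 0.058] ((0.5694238543510437, 0.2014622986316681), (0.09742175787687302, 0.27113422751426697), 62.5770378112793)
holder 0.41 [496.6, 228.4] [ 0.518 -0.483  0.024] ((0.5178077220916748, -0.4837607443332672), (0.0366179533302784, 0.040684595704078674), 25.46321678161621)
holder 0.2 [378.8, 214.3] [ 0.551 -0.204  0.043] ((0.5542385578155518, -0.20664861798286438), (0.13974915444850922, 0.03154081478714943), 20.155202865600586)
clip_a 0.57 [209.5, 212.4] [0.563 0.195 0.058] ((0.5706440806388855, 0.20417045056819916), (0.10335341095924377, 0.2714625597000122), 62.5770378112793)
plunger 0.55 [379.0, 213.2] [ 0.553 -0.204  0.043] ((0.5535848140716553, -0.20462968945503235), (0.13991309702396393, 0.027299663051962852), 20.155202865600586)
```

View pics/top1.png

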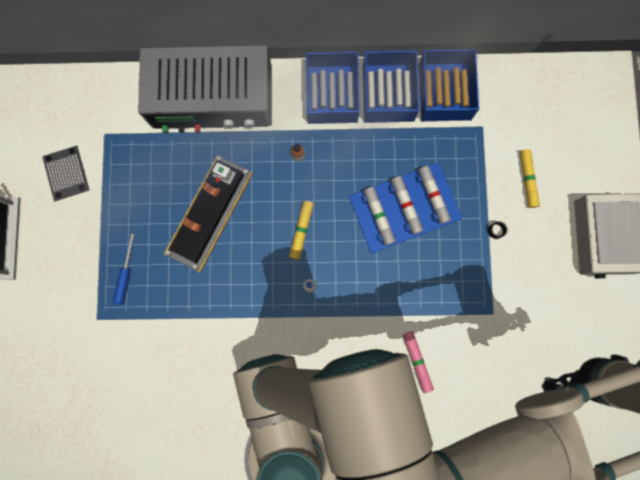

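>>> apply_moves --pt "0 0 -0.01 3 3 0 0.4" --pt "0 0 -0.01 6 6 0 0.4" --pt "0 0 -0.01 9 8.5 0 0.4" --pt "0 0 -0.01 12 11.5 0 0.4" --pt "0 0 -0.01 15 14 0 0.4" --pt "0 0 -0.01 18 17 0 0.4" --pt "0 0 -0.01 21 20 0 0.4" --pt "0 0 -0.01 24 23 0 0.4" --pt "0 0 -0.01 27 26 0 0.4" --pt "0 0 -0.01 30 29 0 0.4" --pt "0 0 -0.015 33 31.5 0 0.4" --pt "0 0 -0.015 34.7 32.9 0 0.4"

```text
t: 1.4
eef_pos: [0.5572, -0.2039, 0.2314]
tcp_rot: [-3.141, -0.002, 0.356]
contact_force: [-0.0, -0.8, 0.4]
finger_gap: 0.0511
gripper_force: 0.0
```

Run:
```python
from h import *
s=snapshot("wrist");save(s,"w1");st=get_state()
print(st["t"],st["eef_pos"],st["tcp_rot"],st["finger_gap"],st["contact_force"],grip_depth if not callable(grip_depth) else 'fn',s["origin"])
for t in ["fuse"]:
    for d in cut_out(s,t)[:4]:
        p=pts(s,d["region"]); 
        r=cv2.minAreaRect(p[:,:2].astype(np.float32)) if len(p) else None
        print(t,d["p"],d["xy"],np.median(p,0).round(4),p[:,2].max(),r)
```

```text
1.45 [ 0.55973176 -0.20219431  0.23116895] [-3.14019084 -0.0057086   0.35824571] 0.05114433354930429 [ 2.91815425  0.85873359 -0.03779204] 0.0187 [ 0.61938771 -0.18144419  0.37584711]
fuse 0.81 [147.8, 175.6] [ 0.5319 -0.0255  0.0262] 0.030776193680209896 ((0.5195940732955933, -0.015582680702209473), (0.034781184047460556, 0.15556827187538147), 75.14086151123047)
fuse 0.66 [393.7, 214.5] [ 0.5838 -0.2683  0.0444] 0.238819933886611 ((0.5682169795036316, -0.26284223794937134), (0.1514340043067932, 0.06601212173700333), 20.449369430541992)
fuse 0.65 [631.6, 295.2] [ 0.589  -0.5631  0.0186] 0.03030168528861732 ((0.5903606414794922, -0.5696371793746948), (0.06994333863258362, 0.03191626816987991), 31.715774536132812)
fuse 0.57 [320.6, 211.6] [ 0.5596 -0.2045  0.0445] 0.04899059697609787 ((0.5458216667175293, -0.20931388437747955), (0.15820322930812836, 0.029486630111932755), 19.77267837524414)
```

View pics/w1.png

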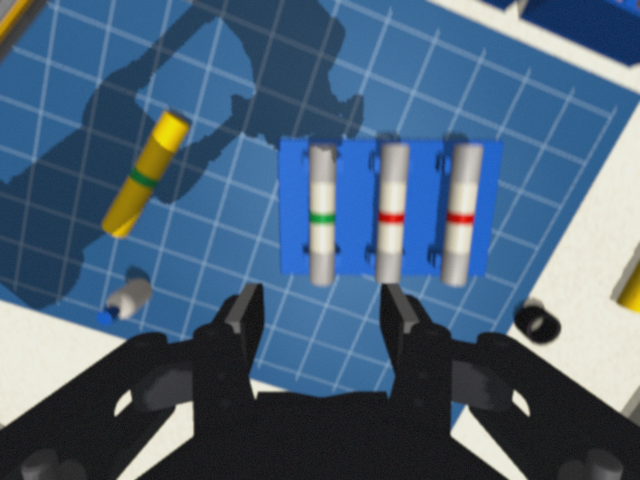

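```bash
cat >> h.py <<'E'
def fusefit(p,zlo=0.036,zhi=0.055):
    p=p[(p[:,2]>zlo)&(p[:,2]<zhi)]
    r=cv2.minAreaRect(p[:,:2].astype(np.float32)); return r,len(p)
E
python3 - <<'E'
from h import *
for cam in ["wrist","top"]:
  s=snapshot(cam);st=get_state()
  print(cam,st["t"],st["eef_pos"],st["tcp_rot"],s["origin"])
  hsv=cv2.cvtColor(s["img"],cv2.COLOR_RGB2HSV)
  g=(hsv[...,0]>45)&(hsv[...,0]<80)&(hsv[...,1]>120)
  for d in cut_out(s,"fuse")[:4]:
    p=pts(s,d["region"])
    m=pts(s,d["region"]&g); print(d["p"],d["xy"],fusefit(p) if (p[:,2]>.036).sum()>20 else None,"green",np.median(m,0) if len(m) else 0)
E
```

```text
wrist 1.55 [ 0.55532919 -0.20601393  0.23097022] [-3.14156356e+00  4.54967420e-04  3.57226810e-01] [ 0.61939499 -0.1817834   0.37540109]
0.95 [631.2, 292.5] None green 0
0.87 [147.7, 177.4] None green [ 0.52479584 -0.02526104  0.02683079]
0.72 [323.6, 214.0] (((0.5537034273147583, -0.20725244283676147), (0.13928133249282837, 0.02524278126657009), 20.03476333618164), 3490) green [ 0.5535532  -0.20733273  0.04502154]
top 1.65 [ 0.55367734 -0.20765562  0.23113419] [3.14149198e+00 1.21764356e-03 3.54054984e-01] [ 0.31408391 -0.08033519  1.3468982 ]
0.95 [419.1, 361.2] None green [ 0.21394623 -0.28443056  0.02551644]
0.86 [299.1, 232.0] None green [ 0.52572254 -0.02264538  0.0270375 ]
0.86 [530.2, 178.4] None green [ 0.64224742 -0.56487087  0.02417367]
0.84 [379.1, 224.5] (((0.5534433126449585, -0.2040795236825943), (0.13964220881462097, 0.025468667969107628), 20.06312370300293), 416) green [ 0.55326528 -0.20346033  0.04411097]
```

>>> apply_moves --pt "0 0 -0.004 0 0 -4 0.4" --pt "0 0 -0.004 0 0 -8 0.4" --pt "0 0 -0.004 0 0 -12 0.4" --pt "0 0 -0.004 0 0 -15 0.4" --pt "0 0 -0.004 0 0 -18 0.4" --pt "0 0 -0.004 0 0 -20 0.4" --pt "0 0 -0.004 0 0 -21.3 0.4" --pt "0 0 -0.004 0 0 -21.9 0.4" --pt "0 0 -0.004 0 0 -21.9 0.4"

```text
t: 2.45
eef_pos: [0.5526, -0.2081, 0.0111]
tcp_rot: [-3.14, 0.002, 0.348]
contact_force: [0.5, -0.0, -0.4]
finger_gap: 0.0512
gripper_force: 0.0
```

>>> apply_moves --pt "0 0 0 0 0 0 1" --pt "0 0 0 0 0 0 1" --pt "0 0 0 0 0 0 1" --pt "0 0 0 0 0 0 1" --pt "0 0 0 0 0 0 1" --pt "0 0 0 0 0 0 1"

```text
t: 2.95
eef_pos: [0.5543, -0.2067, 0.0139]
tcp_rot: [-3.142, -0.001, 0.35]
contact_force: [-2.5, 3.6, 6.3]
finger_gap: 0.0254
gripper_force: 59.0
```

>>> apply_moves --pt "0 0 0 0 0 1 1" --pt "0 0 0 0 0 3 1" --pt "0 0 0 0 0 7 1" --pt "0 0 0 0 0 11 1" --pt "0 0 0 0 0 15 1" --pt "0 0 0 0 0 18 1" --pt "0 0 0 0 0 18 1"

```text
t: 3.53
eef_pos: [0.5585, -0.21, 0.2012]
tcp_rot: [3.128, -0.011, 0.35]
contact_force: [1.6, -0.5, -1.5]
finger_gap: 0.0252
gripper_force: 59.4
```

Run:
```python
from h import *
s=snapshot("wrist");st=get_state();save(s,"w2")
print(st["t"],st["eef_pos"],st["tcp_rot"],st["contact_force"],st["wrist_torque"],st["finger_gap"])
s=snapshot("top");save(s,"t3")
# holder: classify points by height in region near holder
p=pts(s,np.ones((480,640),bool)); q=p[(abs(p[:,0]-.57)<.2)&(abs(p[:,1]-.2)<.2)]
for a,b in [(.022,.036),(.036,.065),(.067,.095),(.095,.15)]:
    k=q[(q[:,2]>a)&(q[:,2]<b)]
    print(a,b,len(k),np.median(k,0),cv2.minAreaRect(k[:,:2].astype(np.float32)))
k=q[(q[:,2]>.036)&(q[:,2]<.065)];print(np.histogram(k[:,2],14))
sc=snapshot("scene");save(sc,"s1")
```

```text
3.5833 [ 0.55689131 -0.20914973  0.19760147] [ 3.13253989 -0.00711263  0.34999706] [ 0.45006597 -0.08327148 -1.58508731] [-0.06243957 -0.00613034 -0.00010878] 0.025389407680168133
0.022 0.036 1173 [0.53574067 0.18418756 0.02974573] ((0.5656445026397705, 0.20305588841438293), (0.2773835062980652, 0.4458273649215698), 9.952638626098633)
0.036 0.065 2765 [0.55742682 0.2036291  0.0589962 ] ((0.6110790967941284, 0.16722509264945984), (0.13328728079795837, 0.37838783860206604), 50.524723052978516)
0.067 0.095 230 [0.611289   0.18413148 0.07761686] ((0.5661070346832275, 0.20005063712596893), (0.05723876133561134, 0.21946169435977936), 60.229942321777344)
0.095 0.15 297 [0.64284806 0.16549321 0.10478271] ((0.5935596227645874, 0.18981941044330597), (0.03879235312342644, 0.160986989736557), 62.51124954223633)
(array([ 45,  40,  38,  42,  34,  30,  20,  38,  87, 306, 610, 767, 493,
       215]), array([0.03603351, 0.0381021 , 0.04017069, 0.04223928, 0.04430787,
       0.04637647, 0.04844506, 0.05051365, 0.05258224, 0.05465083,
       0.05671942, 0.05878801, 0.06085661, 0.0629252 , 0.06499379]))
```

View pics/w2.png

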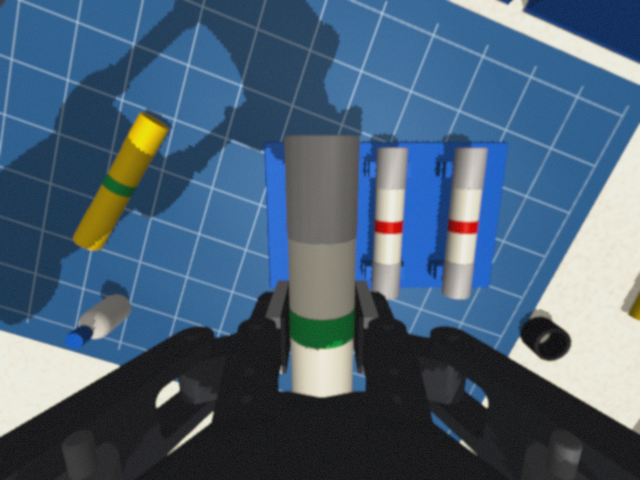

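View pics/s1.png

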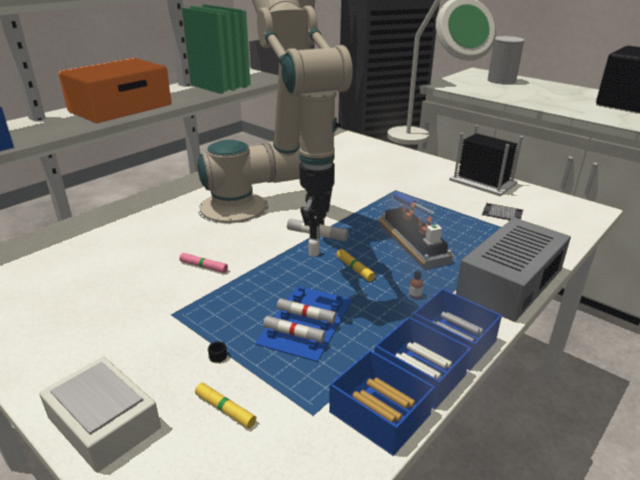

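>>> apply_moves --pt "0 0 -0.08 -0.6 3 0 1" --pt "0 0 -0.17 -1.2 6 0 1" --pt "0 0 -0.26 -1.8 9 0 1" --pt "0 0 -0.35 -2.4 12 0 1" --pt "0 0 -0.44 -3 15 0 1" --pt "0 0 -0.53 -3.6 18 0 1" --pt "0 0 -0.62 -4.2 21 0 1" --pt "0 0 -0.71 -4.8 24 0 1" --pt "0 0 -0.78 -5.4 28 0 1" --pt "0 0 -0.83 -6 31 0 1" --pt "0 0 -0.83 -6 31 0 1" --pt "0 0 -0.83 -6 31 0 1"

```text
t: 4.68
eef_pos: [0.4926, 0.1038, 0.1904]
tcp_rot: [3.139, 0.003, -0.476]
contact_force: [0.3, -0.8, -0.6]
finger_gap: 0.0255
gripper_force: 59.6
```

Run:
```python
from h import *
import pickle
snapshot("wrist")
s=snapshot("wrist");st=get_state();save(s,"w3");pickle.dump(s,open("w3.pkl","wb"))
print(st["t"],st["eef_pos"],st["tcp_rot"],st["contact_force"],st["finger_gap"])
p=pts(s,np.ones((480,640),bool));
a=-0.479;c=np.array([.567,.2005]);R=np.array([[np.cos(a),-np.sin(a)],[np.sin(a),np.cos(a)]])
q=np.c_[(p[:,:2]-c)@R,p[:,2]]; q=q[(abs(q[:,0])<.16)&(abs(q[:,1])<.075)]
for lo,hi in [(.023,.035),(.052,.066),(.07,.1),(.1,.14)]:
    k=q[(q[:,2]>lo)&(q[:,2]<hi)]; print(lo,len(k),np.median(k,0),np.percentile(k[:,0],[.5,2,98,99.5]),np.percentile(k[:,1],[.5,2,98,99.5]))
```

```text
4.7833 [0.49364916 0.10204878 0.19098553] [ 3.13929966e+00  1.69163712e-03 -4.79329943e-01] [ 0.79926431 -0.48528362 -1.36142491] 0.02518973837725287
0.023 5934 [ 0.04645192 -0.04030583  0.03123234] [-0.11921911 -0.11311034  0.13635026  0.13754251] [-0.04742231 -0.04723199  0.02532355  0.03189707]
0.052 20324 [ 0.00687183 -0.00818185  0.06036033] [-0.11417712 -0.10847635  0.11873956  0.12166625] [-0.03488248 -0.03463126  0.03344017  0.03465494]
0.07 3402 [ 0.05252644 -0.00239115  0.08610766] [-0.05072995 -0.04969667  0.10609796  0.10792961] [-0.01721885 -0.01706339  0.0139781   0.01442976]
0.1 3886 [0.09091187 0.00209249 0.10623688] [-0.05063783 -0.04872598  0.10793467  0.10854607] [-0.01813007 -0.01748168  0.01790589  0.01886993]
```

View pics/w3.png

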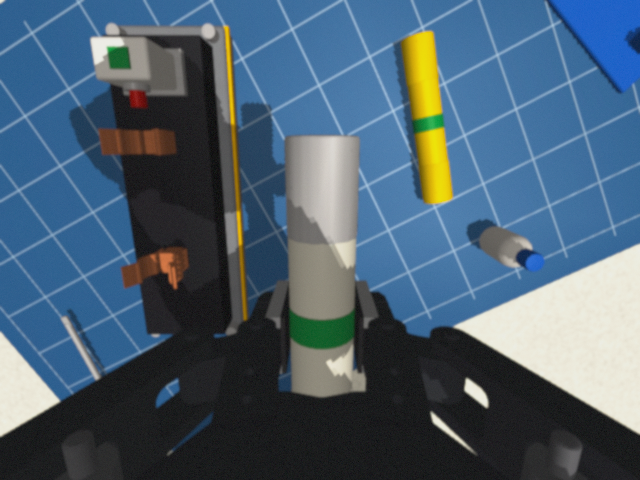

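Run:
```python
from h import *
import pickle
s=pickle.load(open("w3.pkl","rb"))
p=pts(s,np.ones((480,640),bool));
a=-0.479;c=np.array([.567,.2005]);R=np.array([[np.cos(a),-np.sin(a)],[np.sin(a),np.cos(a)]])
q=np.c_[(p[:,:2]-c)@R,p[:,2]]
f=lambda x0,x1,y0,y1,z0,z1:q[(q[:,0]>x0)&(q[:,0]<x1)&(q[:,1]>y0)&(q[:,1]<y1)&(q[:,2]>z0)&(q[:,2]<z1)]
P=lambda v:np.percentile(v,[1,50,99]).round(4)
for n,b in dict(a=(-.07,-.02),b=(.03,.06)).items():
    for z in [(.07,.085),(.085,.095),(.095,.103),(.103,.12)]:
        for sd in [(-.03,0),(0,.03)]:
            k=f(*b,*sd,*z); 
            if len(k)>10: print(n,z,sd,len(k),P(k[:,0]),P(k[:,1]),P(k[:,2]))
k=f(.058,.075,-.02,.02,.07,.11);print("plunger",len(k),P(k[:,0]),P(k[:,1]),P(k[:,2]))
k=f(.07,.12,-.03,.03,.085,.13);print("block",P(k[:,0]),P(k[:,1]),P(k[:,2]))
# deck edge yaw fit, -y edge and +y edge
for z,sg in [((.055,.066),-1),((.055,.066),1)]:
    k=f(-.1,.11,-.05,.05,*z); xs=[];ys=[]
    for x in np.arange(-.1,.11,.01):
        m=k[abs(k[:,0]-x)<.005]
        if len(m)>20: xs.append(x);ys.append((sg*m[:,1]).max()*sg)
    print("edge",sg,np.polyfit(xs,ys,1),np.round(ys,4))
# fuse in hand
k=q[(q[:,2]>.17)&(abs(q[:,1]+.12)<.03)&(q[:,2]<.24)]
k=k[k[:,2]>k[:,2].max()-.03]
for x0 in np.arange(k[:,0].min(),k[:,0].max(),.01):
    m=k[abs(k[:,0]-x0)<.004]
    if len(m)>30: print("f",x0.round(3),P(m[:,1]),P(m[:,2]))
print(k[:,0].max())
t=(np.array([.4936,.1020])-c)@R;print("tcp",t)
hsv=cv2.cvtColor(s["img"],cv2.COLOR_RGB2HSV)
g=np.zeros((480,640),bool);g[290:370,280:365]=True
g&=(hsv[...,0]>45)&(hsv[...,0]<80)&(hsv[...,1]>120)
m=pts(s,g);m=np.c_[(m[:,:2]-c)@R,m[:,2]];print("green",P(m[:,0]),P(m[:,1]),P(m[:,2]))
```

```text
a (0.07, 0.085) (-0.03, 0) 163 [-0.0507 -0.038  -0.035 ] [-0.0127 -0.0059 -0.0001] [0.0702 0.0755 0.084 ]
a (0.07, 0.085) (0, 0.03) 429 [-0.051  -0.0422 -0.035 ] [0.0005 0.0089 0.0134] [0.0714 0.0778 0.0848]
a (0.085, 0.095) (-0.03, 0) 129 [-0.0511 -0.0423 -0.035 ] [-0.015  -0.0141 -0.0124] [0.0858 0.0918 0.0949]
a (0.085, 0.095) (0, 0.03) 145 [-0.0508 -0.0431 -0.0352] [0.0121 0.0137 0.0149] [0.0851 0.0883 0.0939]
a (0.095, 0.103) (-0.03, 0) 105 [-0.0504 -0.0412 -0.035 ] [-0.0141 -0.0122 -0.0096] [0.0953 0.1002 0.1023]
a (0.095, 0.103) (0, 0.03) 174 [-0.0509 -0.0423 -0.0352] [0.0099 0.0123 0.0149] [0.0955 0.1012 0.1029]
a (0.103, 0.12) (-0.03, 0) 91 [-0.0508 -0.0426 -0.035 ] [-0.0183 -0.017  -0.0131] [0.1032 0.1084 0.1099]
a (0.103, 0.12) (0, 0.03) 260 [-0.0511 -0.0428 -0.0351] [0.0128 0.0161 0.0193] [0.103  0.1066 0.1103]
b (0.07, 0.085) (-0.03, 0) 79 [0.0413 0.0486 0.0564] [-0.0136 -0.0099 -0.0093] [0.0701 0.073  0.0846]
b (0.07, 0.085) (0, 0.03) 519 [0.0408 0.0486 0.0566] [0.0013 0.0089 0.0133] [0.0719 0.0782 0.0848]
b (0.085, 0.095) (-0.03, 0) 157 [0.0412 0.0491 0.0566] [-0.0152 
[... 1123 characters left out ...]
044 [-0.1335 -0.1211 -0.1088] [0.2128 0.221  0.2237]
f -0.034 [-0.134  -0.1213 -0.1082] [0.2133 0.2215 0.2298]
f -0.024 [-0.1356 -0.1211 -0.1068] [0.2144 0.2223 0.2389]
f -0.014 [-0.149  -0.1207 -0.0908] [0.2108 0.2218 0.2392]
f -0.004 [-0.1465 -0.1214 -0.0958] [0.2131 0.2223 0.2399]
f 0.006 [-0.1334 -0.1214 -0.1089] [0.2128 0.2212 0.2238]
f 0.016 [-0.1335 -0.121  -0.109 ] [0.2143 0.2214 0.2237]
f 0.026 [-0.1336 -0.1214 -0.1087] [0.2138 0.2214 0.224 ]
f 0.036 [-0.1336 -0.1214 -0.1089] [0.214  0.2215 0.2239]
f 0.046 [-0.1336 -0.1213 -0.1089] [0.2141 0.2214 0.2239]
0.05017332957699767
tcp [-0.01974143 -0.12124391]
green [-0.0252 -0.0195 -0.014 ] [-0.1338 -0.1214 -0.1089] [0.2143 0.2216 0.224 ]
```

>>> apply_moves --pt "0 0 0 1.5 2.6 0 1" --pt "0 0 -0.002 3 5.2 0 1" --pt "0 0 -0.002 4.5 7.9 0 1" --pt "0 0 -0.002 6.1 10.5 0 1" --pt "0 0 -0.002 6.1 10.5 -2 1" --pt "0 0 -0.002 6.1 10.5 -4 1" --pt "0 0 -0.002 6.1 10.5 -6 1" --pt "0 0 -0.002 6.1 10.5 -7 1" --pt "0 0 -0.002 6.1 10.5 -7 1" --pt "0 0 -0.002 6.1 10.5 -7 1"

```text
t: 5.62
eef_pos: [0.5555, 0.2065, 0.1218]
tcp_rot: [3.14, 0.001, -0.484]
contact_force: [0.9, -0.2, -0.8]
finger_gap: 0.0256
gripper_force: 59.9
```

```bash
cat > m.py <<'E'
from h import *
def meas():
    s=snapshot("wrist");st=get_state()
    p=pts(s,np.ones((480,640),bool));
    a=-0.481;c=np.array([.567,.2005]);R=np.array([[np.cos(a),-np.sin(a)],[np.sin(a),np.cos(a)]])
    q=np.c_[(p[:,:2]-c)@R,p[:,2]]
    f=lambda x0,x1,y0,y1,z0,z1:q[(q[:,0]>x0)&(q[:,0]<x1)&(q[:,1]>y0)&(q[:,1]<y1)&(q[:,2]>z0)&(q[:,2]<z1)]
    P=lambda v:np.percentile(v,[1,50,99]).round(4)
    print(st["t"],st["eef_pos"],st["tcp_rot"],"F",st["contact_force"],st["wrist_torque"],"tcp_h",(st["eef_pos"][:2]-c)@R)
    return s,f,P
E
python3 - <<'E'
from m import *
s,f,P=meas();save(s,"w4")
k=f(.0,.08,-.018,.018,.115,.16);print("fuse",P(k[:,0]),P(k[:,1]),P(k[:,2]))
for x in (.01,.03,.05):
    k=f(x,x+.01,-.018,.018,.115,.16);print("fuse",x,P(k[:,1]),P(k[:,2])) if len(k) else 0
for n,b in dict(a=(-.07,-.03),b=(.03,.06)).items():
        for sd in [(-.03,-.005),(0.005,.03)]:
            k=f(*b,*sd,.103,.113);print(n,len(k)); 
            if len(k)>10: print(n,sd,len(k),P(k[:,0]),P(k[:,1]),P(k[:,2]))
k=f(-.1,.11,-.05,.05,.055,.066);print("deck",P(k[:,1]))
k=f(.07,.12,-.03,.03,.1,.13);print("block",P(k[:,0]),P(k[:,1]),P(k[:,2]))
E
```

```text
5.6667 [0.55617229 0.2069037  0.1228636 ] [-3.14118013e+00 -8.34035290e-04 -4.83401872e-01] F [ 0.37511984 -0.41341319 -1.98108487] [-0.01689376 -0.00475252 -0.01805354] tcp_h [-0.01256189  0.00066748]
fuse [0.0007 0.0319 0.057 ] [-0.0129 -0.0006  0.0118] [0.1445 0.1525 0.1551]
fuse 0.01 [-0.0129 -0.0004  0.0118] [0.1438 0.1524 0.1548]
fuse 0.03 [-0.013  -0.0007  0.0118] [0.1453 0.1527 0.1552]
fuse 0.05 [-0.013  -0.0005  0.0117] [0.145  0.1525 0.1553]
a 7
a 5
b 77
b (-0.03, -0.005) 77 [0.041  0.0494 0.0566] [-0.0183 -0.0178 -0.0172] [0.1074 0.1088 0.11  ]
b 267
b (0.005, 0.03) 267 [0.0411 0.0491 0.0568] [0.0162 0.0176 0.0192] [0.1061 0.1085 0.1103]
deck [-0.0341  0.0046  0.035 ]
block [0.0852 0.0966 0.1085] [-0.016   0.0006  0.017 ] [0.1014 0.1064 0.1095]
```

View pics/w4.png

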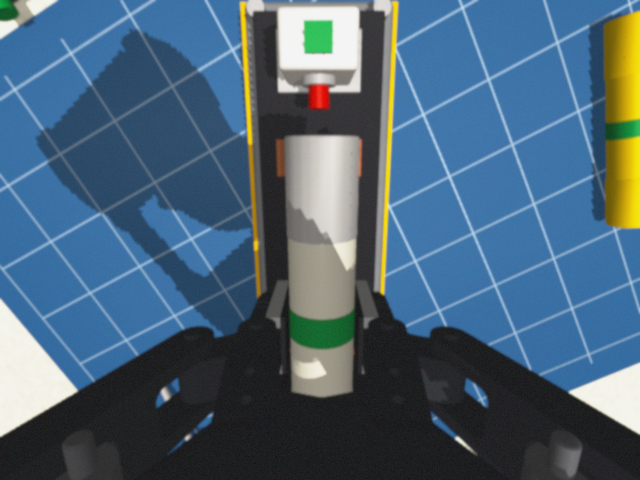

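>>> apply_moves --pt "0 0 0 -0.09 0.16 0 1" --pt "0 0 0 -0.09 0.16 -0.8 1" --pt "0 0 0 -0.09 0.16 -1.6 1" --pt "0 0 0 -0.09 0.16 -2.4 1" --pt "0 0 0 -0.09 0.16 -2.7 1" --pt "0 0 0 -0.09 0.16 -2.7 1" --pt "0 0 0 -0.09 0.16 -2.7 1"

```text
t: 6.25
eef_pos: [0.5541, 0.2092, 0.0949]
tcp_rot: [3.141, 0.001, -0.482]
contact_force: [0.1, -0.5, -2.7]
finger_gap: 0.0253
gripper_force: 59.9
```

>>> apply_moves --pt "0 0 0 0 0 -0.2 1" --pt "0 0 0 0 0 -0.4 1" --pt "0 0 0 0 0 -0.4 1"

```text
t: 6.5
eef_pos: [0.5543, 0.2092, 0.0911]
tcp_rot: [3.141, 0.0, -0.482]
contact_force: [0.1, -0.3, -1.4]
finger_gap: 0.0251
gripper_force: 59.9
```

>>> apply_moves --pt "0 0 0 0 0 -0.1 1" --pt "0 0 0 0 0 -0.2 1" --pt "0 0 0 0 0 -0.2 1"

```text
t: 6.75
eef_pos: [0.5542, 0.2086, 0.0896]
tcp_rot: [3.14, -0.0, -0.482]
contact_force: [-2.9, -2.8, 0.9]
finger_gap: 0.025
gripper_force: 60.2
```

>>> apply_moves --pt "0 0 0 -0.03 -0.05 0 1" --pt "0 0 0 -0.03 -0.05 -0.1 1" --pt "0 0 0 -0.03 -0.05 -0.1 1"

```text
t: 7.0
eef_pos: [0.5546, 0.2088, 0.0889]
tcp_rot: [-3.141, -0.001, -0.482]
contact_force: [-1.4, -1.8, 3.6]
finger_gap: 0.025
gripper_force: 60.3
```

>>> apply_moves --pt "0 0 0 0 0 -0.1 1" --pt "0 0 0 0 0 -0.1 1"

```text
t: 7.17
eef_pos: [0.5548, 0.209, 0.088]
tcp_rot: [-3.14, -0.001, -0.482]
contact_force: [-1.6, -1.9, 3.8]
finger_gap: 0.0253
gripper_force: 60.4
```

>>> apply_moves --pt "0 0 0 -0.02 -0.04 -0.1 1" --pt "0 0 0 -0.02 -0.04 -0.2 1" --pt "0 0 0 -0.02 -0.04 -0.2 1"

```text
t: 7.42
eef_pos: [0.555, 0.2088, 0.0862]
tcp_rot: [-3.139, -0.002, -0.482]
contact_force: [-0.5, -1.7, 4.6]
finger_gap: 0.025
gripper_force: 60.5
```

>>> apply_moves --pt "0 0 0 0 0 -0.1 1" --pt "0 0 0 0 0 -0.2 1" --pt "0 0 0 0 0 -0.2 1"

```text
t: 7.67
eef_pos: [0.5551, 0.2088, 0.0841]
tcp_rot: [-3.14, -0.002, -0.482]
contact_force: [-0.8, -0.6, 4.3]
finger_gap: 0.0253
gripper_force: 60.5
```

>>> apply_moves --pt "0 0 0 0 0 -0.1 1" --pt "0 0 0 0 0 -0.2 1" --pt "0 0 0 0 0 -0.2 1"

```text
t: 7.92
eef_pos: [0.5546, 0.2085, 0.0815]
tcp_rot: [-3.141, -0.001, -0.482]
contact_force: [1.3, -0.9, 2.7]
finger_gap: 0.0255
gripper_force: 60.4
```

>>> apply_moves --pt "0 0 0 0 0 -0.15 1" --pt "0 0 0 0 0 -0.3 1" --pt "0 0 0 0 0 -0.3 1"

```text
t: 8.17
eef_pos: [0.5536, 0.2084, 0.0774]
tcp_rot: [3.141, 0.001, -0.482]
contact_force: [1.2, 0.5, -0.0]
finger_gap: 0.0257
gripper_force: 60.1
```

>>> apply_moves --pt "0 0 0 0 0 -0.15 1" --pt "0 0 0 0 0 -0.3 1" --pt "0 0 0 0 0 -0.3 1"

```text
t: 8.42
eef_pos: [0.5531, 0.2083, 0.0741]
tcp_rot: [3.14, 0.002, -0.482]
contact_force: [1.0, 0.4, -5.2]
finger_gap: 0.0252
gripper_force: 59.7
```

>>> apply_moves --pt "0 0 0 0 0 -0.1 1" --pt "0 0 0 0 0 -0.2 1" --pt "0 0 0 0 0 -0.2 1"

```text
t: 8.67
eef_pos: [0.5531, 0.2083, 0.0725]
tcp_rot: [3.141, 0.002, -0.482]
contact_force: [0.2, -0.1, -6.4]
finger_gap: 0.0253
gripper_force: 59.5
```

>>> apply_moves --pt "0 0 0 0 0 -0.1 1" --pt "0 0 0 0 0 -0.1 1"

```text
t: 8.83
eef_pos: [0.5533, 0.2083, 0.0717]
tcp_rot: [3.141, 0.001, -0.482]
contact_force: [-0.6, 0.9, -6.4]
finger_gap: 0.0255
gripper_force: 59.5
```

>>> apply_moves --pt "0 0 0 0 0 -0.1 1" --pt "0 0 0 0 0 -0.1 1"

```text
t: 9.0
eef_pos: [0.5536, 0.2084, 0.0712]
tcp_rot: [3.141, 0.001, -0.482]
contact_force: [-0.7, 2.0, -4.2]
finger_gap: 0.0252
gripper_force: 59.6
```

>>> apply_moves --pt "0 0 0 0 0 -0.05 1" --pt "0 0 0 0 0 -0.05 1"

```text
t: 9.17
eef_pos: [0.5536, 0.2084, 0.0712]
tcp_rot: [3.142, 0.0, -0.482]
contact_force: [-1.6, 1.4, -1.4]
finger_gap: 0.0253
gripper_force: 59.8
```

>>> apply_moves --pt "0 0 0 0 0 -0.05 1" --pt "0 0 0 0 0 -0.05 1"

```text
t: 9.33
eef_pos: [0.5537, 0.2085, 0.0711]
tcp_rot: [-3.141, 0.0, -0.482]
contact_force: [-3.2, 1.1, 2.7]
finger_gap: 0.025
gripper_force: 60.2
```

>>> apply_moves --pt "0 0 0 0 0 -0.05 1" --pt "0 0 0 0 0 -0.05 1"

```text
t: 9.5
eef_pos: [0.5538, 0.2085, 0.0711]
tcp_rot: [-3.141, -0.0, -0.482]
contact_force: [-3.8, 0.1, 7.0]
finger_gap: 0.0254
gripper_force: 60.7
```

>>> apply_moves --pt "0 0 0 0 0 -0.03 1" --pt "0 0 0 0 0 -0.03 1"

```text
t: 9.67
eef_pos: [0.5537, 0.2085, 0.071]
tcp_rot: [-3.141, -0.0, -0.482]
contact_force: [-4.3, 1.2, 8.3]
finger_gap: 0.0256
gripper_force: 60.7
```

Run:
```python
from m import *
s,f,P=meas()
for x in (.01,.025,.06):
    k=f(x,x+.008,-.018,.018,.085,.13);print("fuse",x,P(k[:,0]),P(k[:,1]),P(k[:,2])) if len(k) else 0
k=f(.0,.069,-.009,.009,.08,.13);print("end",P(k[:,0]))
for sd in [(-.03,-.005),(0.005,.03)]:
    k=f(.04,.058,*sd,.105,.113);print(sd,len(k),P(k[:,1]),P(k[:,2])) if len(k) else 0
```

```text
9.7167 [0.55375995 0.2084745  0.07104347] [-3.14109057e+00 -3.22533043e-04 -4.82195383e-01] F [-5.20213128  1.10148663  8.20712752] [0.11736713 0.76481017 0.01515543] tcp_h [-0.01542726  0.00094394]
fuse 0.01 [0.0101 0.0141 0.0179] [-0.012   0.0002  0.0128] [0.0934 0.1016 0.1041]
fuse 0.025 [0.0251 0.0291 0.0329] [-0.0121  0.0002  0.0129] [0.0938 0.1019 0.1046]
end [0.0007 0.0303 0.0547]
(-0.03, -0.005) 793 [-0.019  -0.0169 -0.0143] [0.1051 0.1077 0.11  ]
(0.005, 0.03) 798 [0.0152 0.0176 0.0197] [0.1051 0.1077 0.1099]
```

>>> apply_moves --pt "0 0 0 0.09 -0.05 0.08 1" --pt "0 0 0 0.18 -0.09 0.08 1" --pt "0 0 0 0.27 -0.14 0.08 1" --pt "0 0 0 0.35 -0.18 0.08 1" --pt "0 0 0 0.35 -0.18 0.08 1"

```text
t: 10.13
eef_pos: [0.5571, 0.2068, 0.0711]
tcp_rot: [-3.141, 0.001, -0.482]
contact_force: [-4.8, 2.5, 5.5]
finger_gap: 0.0254
gripper_force: 60.4
```

>>> apply_moves --pt "0 0 0 0.18 -0.09 0 1" --pt "0 0 0 0.35 -0.18 0 1" --pt "0 0 0 0.35 -0.18 0 1"

```text
t: 10.38
eef_pos: [0.5608, 0.2049, 0.0711]
tcp_rot: [-3.141, 0.0, -0.482]
contact_force: [-4.0, 1.0, 5.7]
finger_gap: 0.025
gripper_force: 60.4
```

>>> apply_moves --pt "0 0 0 0.18 -0.09 0 1" --pt "0 0 0 0.35 -0.18 0 1" --pt "0 0 0 0.53 -0.28 0 1" --pt "0 0 0 0.53 -0.28 0 1"

```text
t: 10.72
eef_pos: [0.5662, 0.2021, 0.071]
tcp_rot: [-3.141, 0.0, -0.482]
contact_force: [-4.8, 0.9, 5.4]
finger_gap: 0.0253
gripper_force: 60.4
```

>>> apply_moves --pt "0 0 0 0.09 -0.05 0 1" --pt "0 0 0 0.18 -0.09 0 1" --pt "0 0 0 0.18 -0.09 0 1"

```text
t: 10.97
eef_pos: [0.5677, 0.2013, 0.0711]
tcp_rot: [-3.141, 0.001, -0.482]
contact_force: [-5.0, 2.0, 6.2]
finger_gap: 0.0253
gripper_force: 60.4
```

>>> apply_moves --pt "0 0 0 0.09 -0.05 0 1" --pt "0 0 0 0.18 -0.09 0 1" --pt "0 0 0 0.18 -0.09 0 1"

```text
t: 11.22
eef_pos: [0.5691, 0.2005, 0.0711]
tcp_rot: [-3.141, 0.001, -0.482]
contact_force: [-5.0, 3.7, 6.7]
finger_gap: 0.0252
gripper_force: 60.5
```

Run:
```python
from m import *
s,f,P=meas();cv2.imwrite("pics/w5.png",cv2.resize(s["img"][0:240,200:440,::-1],None,fx=2.4,fy=2.4))
k=f(.0,.075,-.009,.009,.095,.13);print("end",np.percentile(k[:,0],[50,95,99,99.8]))
k=f(.065,.12,-.03,.03,.1,.13);print("block",P(k[:,0]),P(k[:,1]),P(k[:,2]))
```

```text
11.2667 [0.56915352 0.20053487 0.07106236] [-3.14146369e+00  1.21395946e-03 -4.82403992e-01] F [-5.08805955  2.5432389   6.08213788] [0.35992544 0.86794919 0.03034236] tcp_h [0.00189303 0.00102727]
end [0.04082157 0.06982924 0.07208692 0.07416796]
block [0.0657 0.0952 0.1079] [-0.0158  0.0005  0.0169] [0.1005 0.1063 0.1094]
```

View pics/w5.png

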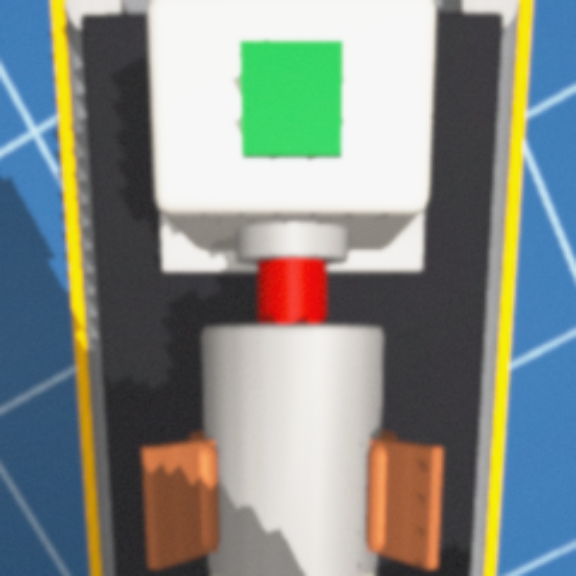

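>>> apply_moves --pt "0 0 0 0.09 -0.05 0 1" --pt "0 0 0 0.18 -0.09 0 1" --pt "0 0 0 0.18 -0.09 0 1"

```text
t: 11.52
eef_pos: [0.5707, 0.1997, 0.0711]
tcp_rot: [-3.142, 0.002, -0.482]
contact_force: [-6.1, 3.0, 7.4]
finger_gap: 0.0252
gripper_force: 60.5
```

>>> apply_moves --pt "0 0 0 0.09 -0.05 0 1" --pt "0 0 0 0.09 -0.05 0 1"

```text
t: 11.68
eef_pos: [0.5716, 0.1993, 0.071]
tcp_rot: [-3.142, 0.002, -0.483]
contact_force: [-6.6, 2.0, 7.5]
finger_gap: 0.025
gripper_force: 60.5
```

>>> apply_moves --pt "0 0 0 0.05 -0.02 0 1" --pt "0 0 0 0.05 -0.02 0 1"

```text
t: 11.85
eef_pos: [0.5718, 0.1991, 0.071]
tcp_rot: [3.142, 0.002, -0.482]
contact_force: [-5.7, 2.7, 7.5]
finger_gap: 0.0253
gripper_force: 60.5
```

>>> apply_moves --pt "0 0 0 0.05 -0.02 0 1" --pt "0 0 0 0.05 -0.02 0 1"

```text
t: 12.02
eef_pos: [0.5722, 0.1989, 0.071]
tcp_rot: [3.141, 0.002, -0.483]
contact_force: [-6.6, 2.6, 7.6]
finger_gap: 0.0251
gripper_force: 60.5
```

>>> apply_moves --pt "0 0 0 0.05 -0.02 0.03 1" --pt "0 0 0 0.05 -0.02 0.03 1"

```text
t: 12.18
eef_pos: [0.5726, 0.1987, 0.0711]
tcp_rot: [3.141, 0.003, -0.482]
contact_force: [-5.1, 2.7, 5.0]
finger_gap: 0.0251
gripper_force: 60.5
```

>>> apply_moves --pt "0 0 0 0.05 -0.03 0 1" --pt "0 0 0 0.05 -0.03 0 1"

```text
t: 12.35
eef_pos: [0.5727, 0.1987, 0.0711]
tcp_rot: [3.141, 0.004, -0.483]
contact_force: [-6.8, 3.2, 7.5]
finger_gap: 0.0256
gripper_force: 60.5
```

>>> apply_moves --pt "0 0 0 0.05 -0.02 0 1" --pt "0 0 0 0.05 -0.02 0 1"

```text
t: 12.52
eef_pos: [0.5728, 0.1986, 0.071]
tcp_rot: [3.141, 0.004, -0.483]
contact_force: [-7.7, 4.4, 6.6]
finger_gap: 0.0253
gripper_force: 60.6
```

>>> apply_moves --pt "0 0 0 0.05 -0.03 0 1" --pt "0 0 0 0.05 -0.03 0 1"

```text
t: 12.68
eef_pos: [0.5728, 0.1986, 0.071]
tcp_rot: [3.141, 0.005, -0.483]
contact_force: [-9.0, 4.6, 6.8]
finger_gap: 0.0255
gripper_force: 60.6
```

>>> apply_moves --pt "0 0 0 0.05 -0.03 0 1" --pt "0 0 0 0.05 -0.03 0 1"

```text
t: 12.85
eef_pos: [0.5728, 0.1986, 0.0711]
tcp_rot: [3.141, 0.006, -0.483]
contact_force: [-9.3, 5.9, 7.5]
finger_gap: 0.0252
gripper_force: 60.7
```

Run:
```python
from m import *
s,f,P=meas();cv2.imwrite("pics/w6.png",cv2.resize(s["img"][0:240,200:440,::-1],None,fx=2.4,fy=2.4))
```

```text
12.9 [0.57280573 0.19859163 0.07104044] [ 3.14096451  0.00636522 -0.48288524] F [-9.30785869  4.77433511  7.18945134] [0.82668885 1.41388851 0.09091699] tcp_h [0.0060299  0.00099428]
```

View pics/w6.png

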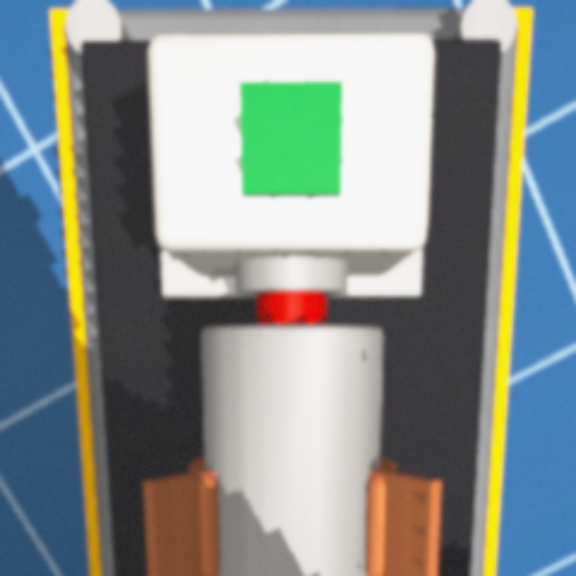

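>>> apply_moves --pt "0 0 0 -0.08 0.04 0.08 1" --pt "0 0 0 -0.08 0.04 0.08 1" --pt "0 0 0 -0.08 0.04 0.08 0.4" --pt "0 0 0 -0.08 0.04 0.08 0.4" --pt "0 0 0 -0.08 0.04 0.08 0.4" --pt "0 0 0 -0.08 0.04 0.08 0.4"

```text
t: 13.4
eef_pos: [0.5762, 0.1971, 0.0716]
tcp_rot: [-3.141, -0.002, -0.482]
contact_force: [-1.0, -0.4, -0.5]
finger_gap: 0.0513
gripper_force: 0.0
```

>>> apply_moves --pt "0 0 0 0 0 1 0.4" --pt "0 0 0 0 0 3 0.4" --pt "0 0 0 0 0 6 0.4" --pt "0 0 0 0 0 9 0.4" --pt "0 0 0 0 0 12 0.4" --pt "0 0 0 -2 1 15 0.4" --pt "0 0 0 -4 2 16 0.4" --pt "0 0 0 -4 2 16 0.4"

```text
t: 14.07
eef_pos: [0.534, 0.2192, 0.2365]
tcp_rot: [-3.136, -0.003, -0.481]
contact_force: [-0.3, 0.2, 0.4]
finger_gap: 0.0511
gripper_force: 0.0
```

Run:
```python
from m import *
s,f,P=meas();cv2.imwrite("pics/w7.png",s["img"][:,:,::-1])
for x in np.arange(-.06,.08,.015):
    k=f(x,x+.01,-.006,.006,.09,.13);print("fuse",x.round(3),P(k[:,1]),P(k[:,2])) if len(k)>10 else 0
for b in [(-.06,-.025),(.035,.06)]:
  for sd in [(-.03,-.0145),(0.0145,.03)]:
    k=f(*b,*sd,.1,.113);print(b,sd,len(k),P(k[:,1]),P(k[:,2])) if len(k) else 0
```

```text
14.1167 [0.53495991 0.21818585 0.23454026] [-3.13826503 -0.00363583 -0.48072448] F [ 1.18006163 -0.66926147  0.08721919] [ 0.00945622 -0.02908755  0.05061207] tcp_h [-0.03658723  0.00085523]
fuse -0.06 [-0.0057 -0.0006  0.0054] [0.1013 0.1033 0.1051]
fuse -0.045 [-0.0056 -0.0006  0.0053] [0.1013 0.1031 0.1048]
fuse -0.03 [-0.0055 -0.0005  0.0053] [0.1007 0.1028 0.1046]
fuse -0.015 [-0.0054  0.0003  0.006 ] [0.1011 0.1026 0.1047]
fuse 0.0 [-0.0053  0.0003  0.006 ] [0.1011 0.1031 0.1051]
fuse 0.015 [-0.006   0.0003  0.0059] [0.101  0.1027 0.1045]
fuse 0.03 [-0.0059 -0.      0.0058] [0.1008 0.1028 0.1044]
fuse 0.045 [-0.0058  0.0004  0.0058] [0.1011 0.1031 0.1052]
fuse 0.06 [-0.0057  0.      0.0057] [0.1007 0.1031 0.105 ]
fuse 0.075 [-0.0057  0.      0.0058] [0.092  0.097  0.1052]
(-0.06, -0.025) (-0.03, -0.0145) 117 [-0.0187 -0.0164 -0.0146] [0.1037 0.1075 0.1101]
(-0.06, -0.025) (0.0145, 0.03) 125 [0.0145 0.0169 0.0192] [0.1022 0.107  0.1102]
(0.035, 0.06) (-0.03, -0.0145) 137 [-0.0186 -0.0167 -0.0147] [0.104  0.1075 0.1102]
(0.035, 0.06) (0.0145, 0.03) 163 [0.0148 0.017  0.0199] [0.1027 0.1069 0.11  ]
```

View pics/w7.png

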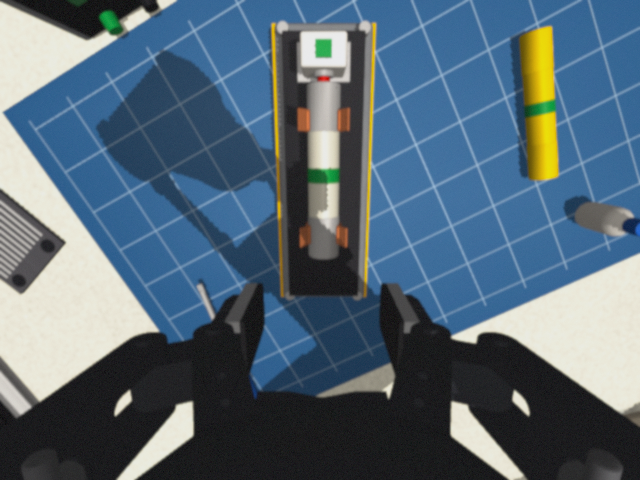

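Run:
```python
from m import *
s,f,P=meas()
k=f(-.09,.085,-.004,.004,.1015,.11);print("end",np.percentile(k[:,0],[.2,1,99,99.8]))
```

```text
14.1667 [0.53536504 0.21757751 0.23297934] [-3.13997233e+00 -2.65514594e-03 -4.81283749e-01] F [ 0.46442652 -1.53603368 -0.23688129] [-0.03966478  0.04861611  0.00585186] tcp_h [-0.03594661  0.00050336]
end [-0.06270473 -0.06160184  0.0746669   0.07560174]
```

```bash
python3 -c "
from cell import *
print(job_done())"
```

```text
the job is handed in; nothing more can be done
None
```

The good fuse is snapped down level into both clips and slid along until the red plunger hit its stop, then let go; I handed the job in at about 14 s, with measured forces never above about 13 N and nothing else touched on purpose. I did not take a final picture of the rack and bystanders.

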